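Line up the maker's stamp over the damp tile

ROBOT

A 6-joint arm with a two-finger parallel gripper is mounted at the origin on the work surface. World frame = base frame: x ahead of the robot, y to its left, z up, the work surface at z = 0. Lengths are in m, angles in rad, forces in N, time in s.
With the tool pointing down it reaches from about 0.25 to 0.775 m from the base axis. Payload 4 kg.
Tool frame: the origin (TCP) lies on the centre line of the jaws, within the pads' length; the fingertips stand 17 mm ahead of it and the grasp point (between the pads) lies 2 mm behind it; z points along the fingers, y is the line along which they close (so a half turn about z gives the same grasp; the last joint's range is limited). The gripper opens to 94 mm and grips with 3 to 60 N. Pads are 16 mm wide; open, the fingers measure 119 mm over their backs; the gripper's body (75 mm by 177 mm) begins 78 mm behind the grasp point.
Start: joints at [1.022, 0.087, 1.371, -0, 1.684, -0.103], TCP at [0.237, 0.496, 0.188] pointing down, gripper open.
Joint ranges: [-3.1, 3.1], [-0.76, 2.03], [0.27, 2.55], [-1.08, 4.22], [0.17, 2.65], [-2.57, 2.57]. Speed limits (rad/s): [2.79, 2.79, 3.14, 3.14, 3.14, 3.14].

INTERFACE

Orientations are given as [roll, pitch, yaw] about the fixed x, y, z axes, in that order (R = Rz(yaw) Ry(pitch) Rx(roll)).
In Python, from bench import robot gives the robot as it stands.
- The arm moves only by the tool servo_tool, never from a script. Its argument "plan" is a list of rows, each a list of 7 numbers: the shift along the tool's x, y, z normalised to -1 to 1, where 1 is 0.1 m, then the turn, a rotation vector about the tool's x, y, z normalised to -1 to 1, where 1 is pi/2 rad, then the finger opening in mm, from 0 to 94. In form: [[x, y, z, ax, ay, az, gripper], ...]. A call has 1 to 12 rows; each row is the pose to reach, as a shift and turn from the pose commanded when the call began, along the tool's axes at that moment; what a row does not reach only later rows make up. A row lasts 1/12 s, in which the tool goes at most 41.7 mm and 7.16 degrees, less where a joint would pass 70% of its speed; a pose out of reach is approached as far as the arm can. A call with a number of a shift or a turn outside -1 to 1 is refused whole. A call with a gripper value outside its range is refused whole. The fingers move at their own pace and stop on an object; the grip force is fixed at half the most. Time passes only in rows, so rows that repeat a pose let the fingers close. It gives the time, the measured TCP pose, the force, the opening and the grip force at its end, in the units of the state.
- robot.get_obs(): the state, without advancing time (a new reading comes with each control period).
- robot.snapshot(name): name is "side" or "top"; returns the picture (400x640x3 uint8, red, green, blue); there is no depth.
- robot.camera_params(name): a dict with "camera_matrix" (3x3 intrinsics, pixels), "distortion" ([k1, k2, p1, p2, k3] as OpenCV has them; the pictures are not rectified), "rvec" (rotation vector, rad) and "tvec" (3), from world to camera coordinates, as OpenCV has them. Camera axes: x right, y down, z forward; pixel columns grow to the right and rows downward; lengths in m; the calibration is good to about 2 mm. A picture is of the moment at which its call begins. camera_params takes no time and is no camera call.
- robot.close_job(): hands the job in; it is judged then, once.
Trained networks look in the newest picture that a camera, given by its name, has taken for a name from the list of things; names that differ only in an ending like _2 or _b are one class to them, and where a whole thing is asked for, a point or a joint stands for the part that bears it (a point fixed in the world has none). Each returns a list of dicts, best first, with "conf" (0 to 1); they miss things now and then, are a little off and sometimes report something else, mostly with a low value. They report only what shows in the picture. A call takes as long as a camera call. They do not tell look-alikes from the thing itself.
- robot.find_in(thing, camera): "extent" ([centre column, centre row, width, height] in pixels, round what is visible of it).
The state is a dict: "time": time; "joint_positions": joint angles; "qvel": joint speeds; "joint_torque": joint torques, N m; "tool_pos": TCP position; "ee_rot": TCP orientation; "wrist_force": force on the tool from outside, world axes, zero at the start; "wrist_torque": the same for the moment, N m; "width": finger opening in m; "finger_force": force on a finger pad.
Only numpy, scipy, OpenCV 4.12 (cv2) and the standard library are available. Lean on these libraries where they do the work, as an engineer would, in place of code of your own. Each camera call takes 0.05 s, during which the arm holds its last target. There are 200 camera calls.

TASK

Open the green damp tub: tip its white lid up by the orange grip so that one edge still rests on the rim, then lift it off and lay it flat on the bench, right way up and clear of the tub, without dropping it. Then pick up the blue-handled stamp, carry it over the row of drying pots and finish while still holding it upright and still about a centimetre above the rectangle marked on the clay tile in the tub, centred on it and with its long side along the rectangle's, so that I can check the position before it is pressed. The stamp must never touch the tile or the tub, and the pots must not be disturbed.

Things in the scene. Friction and masses are not known exactly. Their poses are not given: they have to be found in the camera images.
- tub: Shallow round green tub, heavy, does not move; 170 mm outside diameter at the rim, 60 mm high, wall 5 mm. It stands left or right of the row of pots. Origin: centre of its underside, on the bench. z up; its x axis runs along the long side of the tile inside.
- panel (a point): Centre of the rectangle marked on the clay tile inside the tub, on the tile's flat top face: 45 mm above the bench, 15 mm below the tub's rim. The tile is 100 x 70 mm, the marked rectangle 60 x 40 mm; x axis along their long sides (either way round is equal), z up. Hidden by the lid at the start.
- lid: Loose round white lid with a green edge line, about 0.15 kg, seated on the tub's rim. Origin: centre of the underside of its locating lip. The lip is 6 mm deep and 150 mm across (5 mm play all round in the tub's mouth); above it is the disc, 176 mm across, from 6 to 12 mm above the origin. z up. One orange grip stands on the disc near the edge on the lid's -x side. Laid on the bench it rests on its lip, origin at bench height.
- lid_grip (a point): In the orange grip on the lid, at a good height to pinch: 52 mm from the lid's axis along its -x, 40 mm above the lid's origin. The grip is an upright block 30 mm long (lid's x, radial), 12 mm thick (lid's y: pinch across this), from 12 to 52 mm above the lid's origin. When this end is raised, the lid pivots on the far (+x) side of the rim, 85 mm from its axis.
- stamp: Loose upright stamp, about 0.14 kg, 95 mm tall, standing face down on its rest. Wooden foot 48 mm (x) x 28 mm (y) x 18 mm with a brass band, and above it a blue handle 26 mm (x) x 20 mm (y) up to the top. Origin: centre of the flat stamping face underneath; x axis along the long side of the face (either way round is equal), z up.
- stamp_grip (a point): In the stamp's handle, on its axis, 70 mm above its face: a good height to pinch, across the 20 mm width (stamp's y).
- rest: Fixed dark wooden block 90 x 70 x 15 mm on which the stamp stands, on the other side of the row of pots from the tub. Origin: centre of its underside.
- pot0: Open clay pot, mid-brown, 80 mm across at the belly and 100 mm tall, 0.28 kg, loose, one of three in a row that runs away from the robot on a 10 mm thick ware board 380 x 130 mm: its top is 110 mm above the bench. Not to be disturbed. Origin: centre of its underside.
- pot1: Open clay pot, dark brown, 80 mm across at the belly and 100 mm tall, 0.28 kg, loose, one of three in a row that runs away from the robot on a 10 mm thick ware board 380 x 130 mm: its top is 110 mm above the bench. Not to be disturbed. Origin: centre of its underside.
- pot2: Open clay pot, pale, 80 mm across at the belly and 100 mm tall, 0.28 kg, loose, one of three in a row that runs away from the robot on a 10 mm thick ware board 380 x 130 mm: its top is 110 mm above the bench. Not to be disturbed. Origin: centre of its underside.
Things that resemble listed ones, but are neither listed nor needed, are in the scene too. There is more than one size of the lid; the one meant has the size given above.

How it is judged:
By the outcome, as a careful person would: the job done as asked, in the order asked, and still so for the second after the job is handed in, while the arm keeps its last pose, push and grip.
It also fails if it takes over 61 s, if anything falls off the work surface, if the arm or the gripper's body presses on something with over 40 N, if the wrist force passes 120 N, or if a joint passes its speed limit or range.

## Working session

There is one attempt and no reset: what is moved stays moved. The work goes in short steps, Python scripts to look and compute and a tool call to move; the robot and the scene stay as the last step left them, time stands still between calls to the robot, and variables do not carry over. Pictures are saved under pics/ and viewed, at most 10 in all, crops included, and the job is handed in when it is done.

Besides the shell and the picture viewer there is one more tool, called after ">>>" by a JSON object that holds its "op" and its "data". servo_tool: Moves the arm, as the interface text tells. Scaled input: -1 to 1 covers 0.1 m each way for a shift and pi/2 rad each way for a turn. Its arguments: {"type":"object","properties":{"plan":{"type":"array","items":{"type":"array","items":{"type":"number"}}}},"required":["plan"]}

```bash
mkdir -p pics; ls
python3 - <<'E'
from bench import robot
import cv2
for n in("top","side"):
    im=robot.snapshot(n); cv2.imwrite(f"pics/{n}0.png",im[:,:,::-1])
    p=robot.camera_params(n); print(n,{k:__import__('numpy').round(v,3).tolist() for k,v in p.items()})
    for t in("tub","lid","lid_grip","stamp","rest","pot0","pot1","pot2"):
        print(t,[(round(d['conf'],2),[round(x) for x in d['extent']]) for d in robot.find_in(t,n)])
o=robot.get_obs();print(o)
E
```

```text
pics
top {'camera_matrix': [[394.861, 0.0, 320.52], [0.0, 394.861, 200.378], [0.0, 0.0, 1.0]], 'distortion': [-0.075, 0.0, 0.0, 0.0, 0.0], 'rvec': [2.171, -2.173, 0.165], 'tvec': [-0.167, 0.591, 1.044]}
tub []
lid [(0.8, [417, 159, 35, 37]), (0.73, [480, 214, 86, 86]), (0.67, [347, 196, 65, 64])]
lid_grip [(0.85, [481, 216, 86, 89]), (0.79, [350, 194, 67, 63]), (0.77, [417, 161, 37, 40])]
stamp [(0.69, [180, 202, 21, 19])]
rest [(0.95, [184, 206, 31, 39])]
pot0 [(0.98, [258, 255, 29, 30]), (0.62, [252, 209, 29, 29])]
pot1 [(0.98, [258, 255, 29, 30]), (0.62, [252, 209, 29, 29])]
pot2 [(0.98, [258, 255, 29, 30]), (0.62, [252, 209, 29, 29])]
side {'camera_matrix': [[419.721, 0.0, 317.098], [0.0, 419.721, 196.764], [0.0, 0.0, 1.0]], 'distortion': [-0.05, 0.0, 0.0, 0.0, 0.0], 'rvec': [2.205, -0.52, 0.268], 'tvec': [-0.576, 0.135, 1.03]}
tub [(0.64, [349, 246, 59, 33]), (0.34, [255, 183, 29, 43])]
lid [(0.9, [430, 278, 55, 43]), (0.81, [349, 222, 71, 55]), (0.69, [425, 355, 134, 82])]
lid_grip [(0.91, [347, 221, 71, 46]), (0.71, [423, 357, 132, 86]), (0.61, [430, 278, 54, 44])]
stamp [(0.6
[... 232 characters left out ...]
, 30, 40])]
{'time': 0.9, 'joint_positions': array([ 1.02190847e+00,  8.71692234e-02,  1.37065459e+00,  1.42207117e-05,
        1.68358642e+00, -1.03067328e-01]), 'qvel': array([ 0.00019335, -0.00063434,  0.00113548, -0.00151685,  0.00108204,
       -0.00045463]), 'joint_torque': array([ 6.74290877e-04, -3.40047348e+01, -3.02596056e+01,  7.18205539e-02,
        2.35450472e-02,  2.22574062e-05]), 'tool_pos': array([0.23716493, 0.49628641, 0.18804578]), 'ee_rot': array([3.14140975e+00, 4.71275932e-06, 2.69577373e+00]), 'wrist_force': array([-0.4473526 , -0.01646088,  0.08307168]), 'wrist_torque': array([-0.02345947,  0.0657485 , -0.00211215]), 'finger_force': 0.0, 'width': 0.09392739279889331}
```

View pics/top0.png

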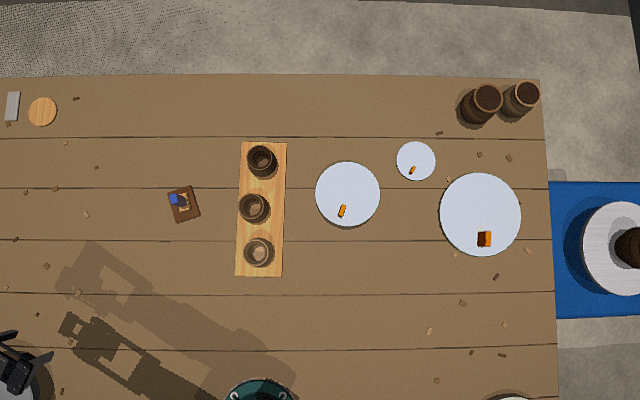

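View pics/side0.png

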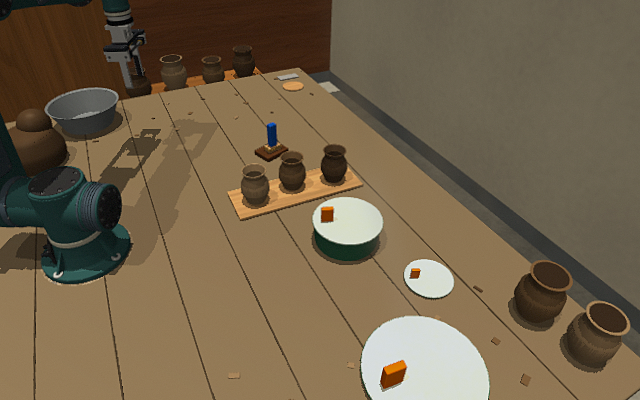

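The lid candidates in the top picture are (347,195) at about 65 px, (417,160) at about 36 px and (480,214) at about 86 px. The side picture shows the first seated on the green tub at (348,222), next to the pot row. I'll confirm by size and an enlarged crop while I measure.

```bash
cat > h.py <<'E'
import numpy as np,cv2
from scipy.optimize import minimize
from bench import robot
CP={n:{k:np.array(v,float) for k,v in robot.camera_params(n).items()} for n in("top","side")}
S=8 # supersampling of masks
def proj(n,P):
    p=CP[n];return cv2.projectPoints(np.asarray(P,float).reshape(-1,3),p["rvec"],p["tvec"],p["camera_matrix"],p["distortion"])[0].reshape(-1,2)
def unproj(n,uv,z):
    p=CP[n];u=cv2.undistortPoints(np.asarray(uv,float).reshape(-1,1,2),p["camera_matrix"],p["distortion"]).reshape(-1,2)
    R=cv2.Rodrigues(p["rvec"])[0];c=-R.T@p["tvec"].ravel();d=np.c_[u,np.ones(len(u))]@R
    return c+d*((z-c[2])/d[:,2])[:,None]
def box(cx,cy,yaw,sx,sy,z0,z1,off=0):
    c,s=np.cos(yaw),np.sin(yaw)
    return np.array([[cx+c*(a+off)-s*b,cy+s*(a+off)+c*b,z] for a in(-sx/2,sx/2) for b in(-sy/2,sy/2) for z in(z0,z1)])
def disc(cx,cy,r,z):
    t=np.linspace(0,2*np.pi,72);return np.c_[cx+r*np.cos(t),cy+r*np.sin(t),0*t+z]
def hullmask(n,P,roi):
    x,y,w,h=roi;m=np.zeros((h*S,w*S),np.uint8)
    q=(proj(n,P)-[x-.5,y-.5])*S;cv2.fillConvexPoly(m,cv2.convexHull(q.astype(np.float32)).astype(np.int32),1)
    return cv2.resize(m.astype(np.float32),(w,h),interpolation=cv2.INTER_AREA)
def fit(model,masks,x0,steps):
    "masks: {cam:(roi,mask float)}; minimise the silhouette difference"
    def f(x): return sum(np.abs(hullmask(n,model(x),r)-m).sum()/m.sum() for n,(r,m) in masks.items())
    best=None
    sim=np.vstack([x0]+[np.array(x0)+np.eye(len(x0))[i]*steps[i] for i in range(len(x0))])
    r=minimize(f,x0,method="Nelder-Mead",options=dict(initial_simplex=sim,xatol=1e-5,fatol=1e-4))
    return r.x,r.fun
def mask(im,roi,kind):
    x,y,w,h=roi;hsv=cv2.cvtColor(im,cv2.COLOR_RGB2HSV)[y:y+h,x:x+w].astype(int);H,s,v=hsv[...,0],hsv[...,1],hsv[...,2]
    return {"white":(s<60)&(v>120),"orange":((H<20)|(H>172))&(s>190)&(v>50),"blue":(H>105)&(H<130)&(s>150)&(v>40)}[kind].astype(np.float32)
E
cat > m.py <<'E'
from h import *
I={n:cv2.imread(f"pics/{n}0.png")[:,:,::-1] for n in CP}
RL={"top":(305,155,85,80),"side":(300,185,95,85)}
wm={n:(RL[n],np.maximum(mask(I[n],RL[n],"white"),mask(I[n],RL[n],"orange"))) for n in CP}
om={n:(RL[n],mask(I[n],RL[n],"orange")) for n in CP}
for n in CP: print(n,wm[n][1].sum(),om[n][1].sum())
c=unproj("top",[[347,195]],.066)[0]
for cams in(["top"],["side"],["top","side"]):
    x,e=fit(lambda x:disc(x[0],x[1],x[2],.066),{k:wm[k] for k in cams},[c[0],c[1],.088],[.01,.01,.005]);print("disc",cams,x.round(4),e)
g=unproj("top",[[341,211]],.086)[0]
for cams in(["top"],["side"],["top","side"]):
  for y0 in(0,.7,1.4,2.1):
    r,e=fit(lambda q:box(q[0],q[1],q[2],.03,.012,.066,.106),{k:om[k] for k in cams},[g[0],g[1],y0],[.005,.005,.3]);print("grip",cams,r.round(4),round(e,3))
print("dir to lid centre",np.arctan2(x[1]-r[1],x[0]-r[0]),np.hypot(*(x[:2]-r[:2])))
RS={"top":(155,175,55,55),"side":(250,110,45,60)}
bm={n:(RS[n],mask(I[n],RS[n],"blue")) for n in CP}
s=unproj("top",[[177,199]],.1)[0]
for cams in(["top"],["side"],["top","side"]):
  for y0 in(0,.8,1.6,2.4):
    r,e=fit(lambda q:box(q[0],q[1],q[2],.026,.020,.033,.110),{k:bm[k] for k in cams},[s[0],s[1],y0],[.01,.01,.3]);print("stamp",cams,r.round(4),round(e,3))
for p in([262,161],[254,207],[258,252]): print("pot",unproj("top",[p],.11).round(3))
print("board",unproj("top",[[242,142],[287,142],[281,276],[234,276]],.01).round(3).tolist())
print("rest",unproj("top",[[167,190],[193,184],[201,215],[177,223]],.015).round(3).tolist())
a=cv2.resize(I["top"][150:245,140:220],(400,475),interpolation=cv2.INTER_CUBIC);b=cv2.resize(I["side"][180:275,300:380],(400,475),interpolation=cv2.INTER_CUBIC)
cv2.imwrite("pics/crop1.png",np.hstack([a,b])[:,:,::-1])
E
python3 m.py
```

```text
top 3285.0 41.0
side 2630.0 155.0
disc ['top'] [ 0.607  -0.2383  0.0876] 0.02483827993273735
disc ['side'] [ 0.6055 -0.2428  0.0882] 0.036068204790353775
disc ['top', 'side'] [ 0.6062 -0.2407  0.0881] 0.10104987025260925
grip ['top'] [ 0.5603 -0.2212 -0.3606] 0.729
grip ['top'] [ 0.5671 -0.2235 -0.2878] 1.135
grip ['top'] [ 0.5604 -0.2215  2.7585] 0.729
grip ['top'] [ 0.5587 -0.2211  2.729 ] 0.728
grip ['side'] [ 0.5564 -0.2252  0.3196] 0.28
grip ['side'] [ 0.5586 -0.2232  0.4713] 0.29
grip ['side'] [ 0.5581 -0.2227  1.7872] 0.354
grip ['side'] [ 0.5572 -0.2238  2.6254] 0.262
grip ['top', 'side'] [ 0.5591 -0.2213 -0.4291] 1.024
grip ['top', 'side'] [ 0.559  -0.2212 -0.4084] 1.024
grip ['top', 'side'] [ 0.5589 -0.221   2.7156] 1.027
grip ['top', 'side'] [ 0.5591 -0.2212  2.7314] 1.029
dir to lid centre -0.39241001145368415 0.0510096504548388
stamp ['top'] [ 0.5882  0.2176 -0.325 ] 2.513
stamp ['top'] [0.5878 0.214  1.2044] 2.21
stamp ['top'] [0.5898 0.217  1.2132] 2.241
stamp ['top'] [0.5904 0.2227 2.7976] 2.531
stamp ['side'] [ 0.5874  0.2098 -0.3211] 0.161
stamp ['side'] [0.5872 0.2083 0.9316] 0.158
stamp ['side'] [0.5867 0.2082 1.515 ] 0.165
stamp ['side'] [0.5865 0.2073 2.8145] 0.159
stamp ['top', 'side'] [ 0.5895  0.2161 -0.3483] 2.724
stamp ['top', 'side'] [0.589  0.2159 1.1865] 2.523
stamp ['top', 'side'] [0.5885 0.2157 1.2024] 2.516
stamp ['top', 'side'] [0.5891 0.2156 2.7973] 2.712
pot [[ 0.684 -0.014  0.11 ]]
pot [[0.565 0.004 0.11 ]]
pot [[ 0.451 -0.008  0.11 ]]
board [[0.762, 0.056, 0.01], [0.763, -0.073, 0.01], [0.385, -0.059, 0.01], [0.385, 0.07, 0.01]]
rest [[0.623, 0.264, 0.015], [0.64, 0.191, 0.015], [0.552, 0.165, 0.015], [0.53, 0.231, 0.015]]
```

View pics/crop1.png

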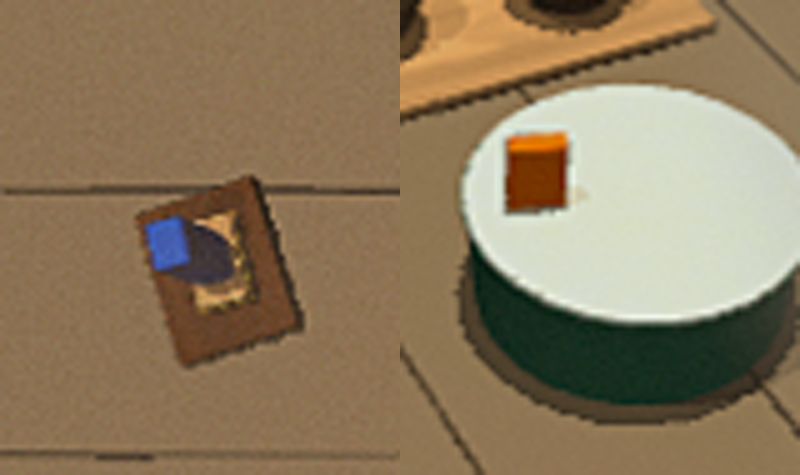

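The crop confirms it: the lid with 88 mm radius sits on the green tub at side (348,222), orange grip at about (327,214). The stamp's blue top is at top (173,199), with its foot at about (184,203) on the rest. The other two lids don't fit the size given. I'll refine the yaws with masks that include the shaded faces.

```bash
cat > m2.py <<'E'
from h import *
I={n:cv2.imread(f"pics/{n}0.png")[:,:,::-1] for n in CP}
def run(name,rois,mf,model,c,yaws):
    M={}
    for n,(x,y,w,h) in rois.items():
        a=I[n][y:y+h,x:x+w].astype(int); m=mf(a).astype(np.uint8)
        k,lab,st,_=cv2.connectedComponentsWithStats(m,connectivity=4); m=(lab==1+st[1:,4].argmax()).astype(np.float32) 
        M[n]=((x,y,w,h),m); print(name,n,m.sum())
    for cams in(["top"],["side"],["top","side"]):
        R=[fit(model,{k:M[k] for k in cams},[*c,y],[.005,.005,.2]) for y in yaws]
        for r,e in sorted(R,key=lambda t:t[1])[:3]: print(name,cams,r.round(4),round(e,3))
run("stamp",{"top":(160,180,50,50),"side":(255,112,35,50)},lambda a:(a[...,2]>a[...,0]+8)&(a[...,2]>a[...,1]+5),
    lambda q:box(q[0],q[1],q[2],.026,.020,.033,.110),[.588,.212],[-.2,.1,.3,.6,1.2,1.6,1.9])
run("grip",{"top":(330,198,25,25),"side":(312,200,30,30)},lambda a:(a[...,0]>a[...,2]*1.7+20),
    lambda q:box(q[0],q[1],q[2],.03,.012,.066,.106),[.558,-.221],[-.8,-.5,-.3,0,.4,1.2])
run("rest",{"top":(155,175,60,60)},lambda a:a.max(2)<108,lambda q:box(q[0],q[1],q[2],.09,.07,.0,.015),[.586,.213],[0,.3,.5]) if 0 else None
print("others",unproj("top",[[480,214],[417,160],[463,303],[430,330],[436,376]],.006).round(3).tolist())
E
python3 m2.py
```

```text
stamp top 78.0
stamp side 202.0
stamp ['top'] [0.5876 0.2146 1.1935] 1.297
stamp ['top'] [0.5885 0.2182 1.1692] 1.303
stamp ['top'] [0.5891 0.2193 1.1788] 1.306
stamp ['side'] [0.5876 0.21   0.8316] 0.108
stamp ['side'] [0.5873 0.2093 0.8381] 0.109
stamp ['side'] [ 0.5873  0.2097 -0.2748] 0.11
stamp ['top', 'side'] [ 0.5893  0.2161 -0.3886] 1.515
stamp ['top', 'side'] [ 0.5893  0.2157 -0.3105] 1.518
stamp ['top', 'side'] [0.5891 0.215  1.4811] 1.556
grip top 60.0
grip side 169.0
grip ['top'] [ 0.5586 -0.2207 -0.3699] 0.205
grip ['top'] [ 0.5591 -0.2208 -0.3602] 0.207
grip ['top'] [ 0.5584 -0.2208 -0.3845] 0.21
grip ['side'] [ 0.5564 -0.2249 -0.5116] 0.163
grip ['side'] [ 0.5565 -0.2245 -0.5091] 0.163
grip ['side'] [ 0.5572 -0.2236 -0.4912] 0.167
grip ['top', 'side'] [ 0.5583 -0.221  -0.3696] 0.446
grip ['top', 'side'] [ 0.5586 -0.221   2.7646] 0.451
grip ['top', 'side'] [ 0.5586 -0.2211 -0.3803] 0.452
others [[0.556, -0.628, 0.006], [0.713, -0.448, 0.006], [0.305, -0.568, 0.006], [0.233, -0.471, 0.006], [0.107, -0.486, 0.006]]
```

>>> {"op": "servo_tool", "data": {"plan": [[-1,-0.85,0,0,0,0,60],[-1,-0.85,0,0,0,0,60],[-1,-0.85,0,0,0,0,60],[-1,-0.85,0,0,0,0,60]]}}

```text
time: 1.23
tool_pos: [0.2926, 0.3721, 0.1883]
ee_rot: [-3.14, 0.003, 2.691]
wrist_force: [-0.4, 0.3, 0.9]
width: 0.0706
finger_force: 0.0
```

>>> {"op": "servo_tool", "data": {"plan": [[-1,-0.85,0,0,0,0,60],[-1,-0.85,0,0,0,0,60],[-1,-0.85,0,0,0,0,60],[-1,-0.85,0,0,0,0,60]]}}

```text
time: 1.57
tool_pos: [0.3464, 0.2523, 0.1883]
ee_rot: [-3.141, 0.003, 2.689]
wrist_force: [-0.7, 1.0, 0.5]
width: 0.0597
finger_force: 0.0
```

>>> {"op": "servo_tool", "data": {"plan": [[-1,-0.85,0,0,0,0,60],[-1,-0.85,0,0,0,0,60],[-1,-0.85,0,0,0,0,60],[-1,-0.85,0,0,0,0,60]]}}

```text
time: 1.9
tool_pos: [0.3999, 0.1325, 0.1881]
ee_rot: [-3.14, 0.002, 2.689]
wrist_force: [0.3, -0.3, 0.4]
width: 0.0602
finger_force: 0.0
```

>>> {"op": "servo_tool", "data": {"plan": [[-1,-0.85,0,0,0,0,60],[-1,-0.85,0,0,0,0,60],[-1,-0.85,0,0,0,0,60],[-1,-0.85,0,0,0,0,60]]}}

```text
time: 2.23
tool_pos: [0.4534, 0.013, 0.1877]
ee_rot: [-3.14, 0.001, 2.69]
wrist_force: [1.1, 1.1, -0.2]
width: 0.06
finger_force: 0.0
```

>>> {"op": "servo_tool", "data": {"plan": [[-1,-0.85,0,0,0,0,60],[-1,-0.85,0,0,0,0,60],[-1,-0.85,0,0,0,0,60],[-1,-0.85,0,0,0,0,60]]}}

```text
time: 2.57
tool_pos: [0.5069, -0.1065, 0.187]
ee_rot: [-3.14, 0.0, 2.691]
wrist_force: [0.3, 0.8, -0.6]
width: 0.06
finger_force: 0.0
```

>>> {"op": "servo_tool", "data": {"plan": [[-1,-0.85,0,0,0,0,60],[-1,-0.85,0,0,0,0,60],[-1,-0.85,0,0,0,0,60],[-1,-0.85,0,0,0,0,60],[-1,-0.85,0,0,0,0,60]]}}

```text
time: 2.98
tool_pos: [0.5594, -0.2229, 0.1864]
ee_rot: [3.141, -0.002, 2.694]
wrist_force: [-0.7, 0.4, -0.3]
width: 0.0599
finger_force: 0.0
```

>>> {"op": "servo_tool", "data": {"plan": [[0.01,0.005,0.3,0,0,-0.034,60],[0.01,0.005,0.6,0,0,-0.034,60],[0.01,0.005,0.8,0,0,-0.034,60],[0.01,0.005,0.9,0,0,-0.034,50],[0.01,0.005,0.96,0,0,-0.034,40],[0.01,0.005,0.96,0,0,-0.034,30],[0.01,0.005,0.96,0,0,-0.034,30]]}}

```text
time: 3.57
tool_pos: [0.5587, -0.221, 0.0935]
ee_rot: [3.141, 0.002, 2.75]
wrist_force: [0.4, -0.8, 0.5]
width: 0.0367
finger_force: 0.0
```

Run:
```python
from h import *
out=[]
for n,(cx,cy) in {"top":(345,205),"side":(335,215)}.items():
    im=robot.snapshot(n); out.append(cv2.resize(im[cy-40:cy+40,cx-40:cx+40],(400,400),interpolation=cv2.INTER_CUBIC))
cv2.imwrite("pics/c2.png",np.hstack(out)[:,:,::-1])
```

```text
(no output)
```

View pics/c2.png

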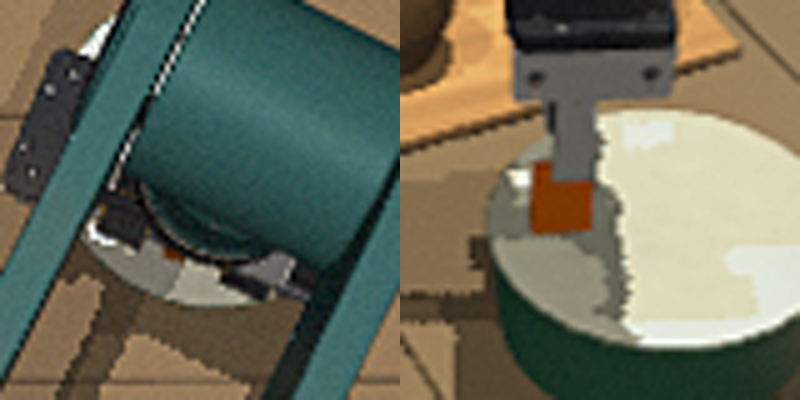

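The fingers straddle the orange grip (top crop (170,255), side crop (560,205)), so I can close.

>>> {"op": "servo_tool", "data": {"plan": [[0,0,0,0,0,0,15],[0,0,0,0,0,0,0],[0,0,0,0,0,0,0],[0,0,0,0,0,0,0],[0,0,0,0,0,0,0],[0,0,0,0,0,0,0]]}}

```text
time: 4.17
tool_pos: [0.5579, -0.2218, 0.0919]
ee_rot: [3.141, -0.0, 2.749]
wrist_force: [-0.1, -0.2, -0.6]
width: 0.0002
finger_force: 0.0
```

Run:
```python
import numpy as np
# tool frame: tool x = -lid x, tool z down. tool-rel: lid x'=-tx ; up=-tz. pinch TCP rel pivot (lid x,z): (-137, 32)
for th in np.radians([3,6,9,12,15,18]):
    c,s=np.cos(th),np.sin(th); x,z=-.137,.032
    X=x*c+z*s; Z=-x*s+z*c
    print(round(np.degrees(th)),"tx",round(-(X-x)*10,3),"tz",round(-(Z-z)*10,3),"ay",round(th/(np.pi/2),4))
# sign of rotation about tool y: tool z(down)=(0,0,1) in tool frame; body leans to +lidx => tool z tip goes to -lidx = +tool x => +ay
```

```text
3 tx -0.019 tz -0.071 ay 0.0333
6 tx -0.041 tz -0.141 ay 0.0667
9 tx -0.067 tz -0.21 ay 0.1
12 tx -0.096 tz -0.278 ay 0.1333
15 tx -0.13 tz -0.344 ay 0.1667
18 tx -0.166 tz -0.408 ay 0.2
```

Width is 0, so the jaws closed on nothing. I'll look again.

Run:
```python
from h import *
out=[]
for n,(cx,cy) in {"top":(345,205),"side":(335,215)}.items():
    im=robot.snapshot(n).copy(); 
    o=robot.get_obs()["tool_pos"]; print(n,proj(n,[o,o+[0,0,-.017],[.558,-.2215,.066],[.558,-.2215,.106]]).round(1).tolist())
    R=cv2.Rodrigues(CP[n]["rvec"])[0]; print("cam",(-R.T@CP[n]["tvec"].ravel()).round(3))
    out.append(cv2.resize(im[cy-40:cy+40,cx-40:cx+40],(400,400),interpolation=cv2.INTER_CUBIC))
cv2.imwrite("pics/c3.png",np.hstack(out)[:,:,::-1])
```

```text
top [[342.1, 210.4], [341.5, 211.0], [341.2, 211.3], [342.4, 209.8]]
cam [ 0.459 -0.136  1.112]
side [[326.6, 211.4], [326.4, 216.6], [326.3, 219.2], [326.7, 206.9]]
cam [ 0.179 -0.894  0.761]
```

View pics/c3.png

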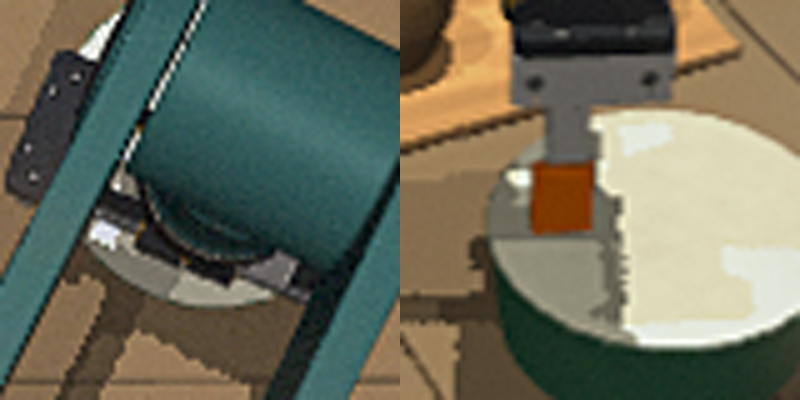

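Run:
```python
from h import *
im=robot.snapshot("side"); cv2.imwrite("pics/side4.png",im[:,:,::-1])
x0,y0,w,h=260,120,140,140; k=4
a=cv2.resize(im[y0:y0+h,x0:x0+w],(w*k,h*k),interpolation=cv2.INTER_CUBIC).copy()
o=robot.get_obs()["tool_pos"]; yaw=2.75
def seg(P,c):
    q=((proj("side",P)-[x0-.5,y0-.5])*k).astype(np.int32); cv2.polylines(a,[q],False,c,1)
seg([o+[0,0,-.017],o+[0,0,.08]],(255,0,0))
z=o[2]+.08
b=box(o[0],o[1],yaw,.075,.177,z,z+.01)[::2]; seg(b[[0,1,3,2,0]],(255,255,0))
f=box(o[0],o[1],yaw,.016,.025,o[2]-.017,o[2]); seg(f[[0,2,6,4,0]],(0,255,255))
g=box(.558,-.2215,-.39,.03,.012,.066,.106); seg(g[[0,2,6,4,0]],(0,255,0)); seg(g[[1,3,7,5,1]],(0,255,0))
cv2.imwrite("pics/ov.png",a[:,:,::-1])
```

```text
(no output)
```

View pics/ov.png

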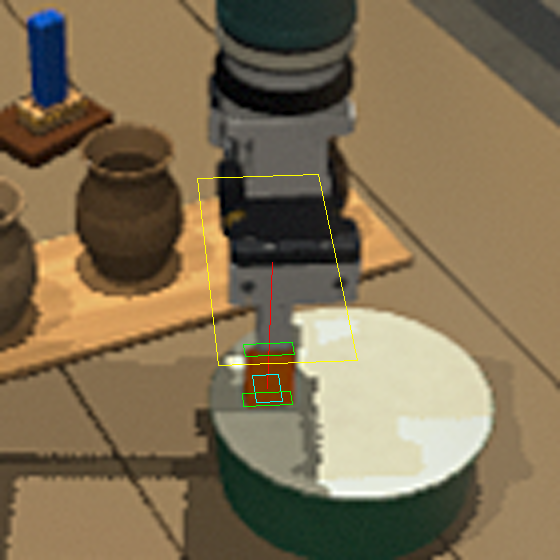

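The overlay shows the real finger ending at about (275,345), the top edge of the grip. The reported tip should be at about (268,385). I'll triangulate that using the open-jaw view.

Run:
```python
from h import *
for z in(.0765,.09,.1,.107,.115): print(z,unproj("side",[[330,211]],z).round(4), )
y=np.array([np.sin(2.75),-np.cos(2.75)]);o=np.array([.5587,-.221]);print("near finger pad,back",o-y*.018,o-y*.031,"far",o+y*.018)
o=robot.get_obs();print(o["tool_pos"],o["ee_rot"],o["joint_positions"].round(4))
```

```text
0.0765 [[ 0.5749 -0.2088  0.0765]]
0.09 [[ 0.5671 -0.2223  0.09  ]]
0.1 [[ 0.5613 -0.2323  0.1   ]]
0.107 [[ 0.5573 -0.2393  0.107 ]]
0.115 [[ 0.5526 -0.2473  0.115 ]]
near finger pad,back [ 0.5518301  -0.23763744] [ 0.54686851 -0.24965337] far [ 0.5655699  -0.20436256]
[ 0.55787779 -0.22173659  0.09186852] [ 3.14150619e+00 -1.82435405e-04  2.74908297e+00] [-4.7280e-01  2.3500e-01  1.3933e+00  1.0000e-04  1.5135e+00 -1.6511e+00]
```

Run:
```python
from h import *
o=np.array([.2372,.4963,.188])
for n in CP:
    print(n,[proj(n,[o+[0,0,d]]).round(1).tolist() for d in(-.017,0,.033,.08)])
a=cv2.imread("pics/side0.png");b=cv2.imread("pics/top0.png")
a=cv2.resize(a[20:120,90:190],(400,400),interpolation=cv2.INTER_CUBIC);b=cv2.resize(b[300:400,0:100],(400,400),interpolation=cv2.INTER_CUBIC)
cv2.imwrite("pics/s.png",np.hstack([a,b]))
```

```text
top [[[43.0, 341.2]], [[38.4, 342.7]], [[29.0, 345.9]], [[14.5, 350.8]]]
side [[[137.0, 91.0]], [[135.7, 86.1]], [[133.2, 76.5]], [[129.5, 62.2]]]
```

View pics/s.png

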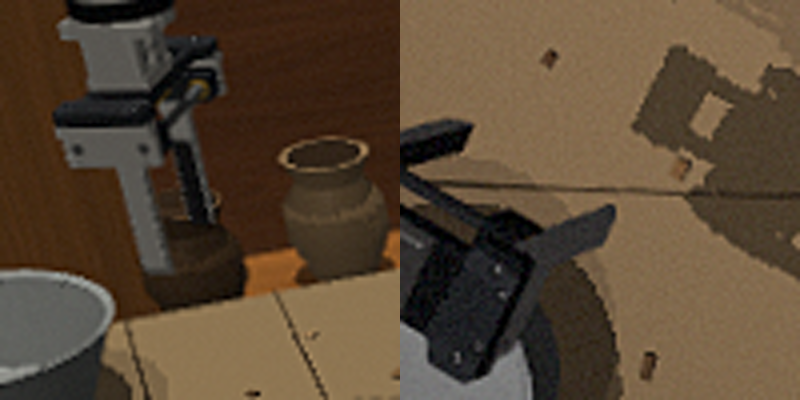

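Run:
```python
from h import *
from scipy.optimize import least_squares
for nm,s,t in(("near",(90+157/4,20+273/4),(608/4-100,300+210/4)),("far",(90+205/4,20+222/4),(470/4-100,300+128/4)),("c3 closed tip",(260+275/4,120+347/4),None)):
    if t is None: continue
    r=least_squares(lambda P:np.r_[proj("side",[P])[0]-s,proj("top",[P])[0]-t],[.237,.496,.19]);print(nm,r.x.round(4),r.fun.round(1))
```

```text
near [0.2179 0.453  0.2019] [ 1.   0.2 -0.2  0.7]
far [0.2637 0.5388 0.2032] [-0.2 -0.   0.  -0.2]
```

>>> {"op": "servo_tool", "data": {"plan": [[0,0,0,0,0,0,60],[0,0,0,0,0,0,60],[0,0,0,0,0,0,60],[0,0,0,0,0,0,60],[0,0,0.02,0,0,0,60],[0,0,0.04,0,0,0,60],[0,0,0.06,0,0,0,60]]}}

```text
time: 4.9
tool_pos: [0.5579, -0.2217, 0.0857]
ee_rot: [3.141, -0.0, 2.749]
wrist_force: [-0.9, -0.1, 0.7]
width: 0.0439
finger_force: 0.0
```

The images put the real fingertips about 31 mm higher than the state implies, and both cameras agree. I'll descend further in small steps, watching the force.

>>> {"op": "servo_tool", "data": {"plan": [[0,0,0.02,0,0,0,60],[0,0,0.04,0,0,0,60],[0,0,0.04,0,0,0,60]]}}

```text
time: 5.15
tool_pos: [0.5576, -0.2215, 0.0812]
ee_rot: [3.141, -0.001, 2.749]
wrist_force: [-0.2, 0.0, -0.0]
width: 0.0592
finger_force: 0.0
```

>>> {"op": "servo_tool", "data": {"plan": [[0,0,0.02,0,0,0,60],[0,0,0.04,0,0,0,60],[0,0,0.04,0,0,0,60]]}}

```text
time: 5.4
tool_pos: [0.5577, -0.2216, 0.0774]
ee_rot: [3.141, -0.001, 2.749]
wrist_force: [1.1, 0.0, -0.2]
width: 0.0598
finger_force: 0.0
```

No contact below the point where the stated geometry would have touched, which confirms the offset.

>>> {"op": "servo_tool", "data": {"plan": [[0,0,0.04,0,0,0,60],[0,0,0.08,0,0,0,60],[0,0,0.12,0,0,0,60],[0,0,0.15,0,0,0,60],[0,0,0.15,0,0,0,60]]}}

```text
time: 5.82
tool_pos: [0.5573, -0.2214, 0.0617]
ee_rot: [3.141, -0.002, 2.749]
wrist_force: [0.3, -0.1, 0.4]
width: 0.0599
finger_force: 0.0
```

>>> {"op": "servo_tool", "data": {"plan": [[0,0,0,0,0,0,30],[0,0,0,0,0,0,20],[0,0,0,0,0,0,0],[0,0,0,0,0,0,0],[0,0,0,0,0,0,0],[0,0,0,0,0,0,0]]}}

```text
time: 6.32
tool_pos: [0.558, -0.2217, 0.0631]
ee_rot: [3.142, 0.0, 2.749]
wrist_force: [0.1, 1.2, -0.8]
width: 0.0238
finger_force: 0.0
```

>>> {"op": "servo_tool", "data": {"plan": [[0,0,0,0,0,0,0],[0,0,0,0,0,0,0],[0,0,0,0,0,0,0],[0,0,0,0,0,0,0],[0,0,0,0,0,0,0]]}}

```text
time: 6.73
tool_pos: [0.558, -0.2217, 0.063]
ee_rot: [3.142, 0.0, 2.749]
wrist_force: [-0.1, -0.6, 0.7]
width: 0.0117
finger_force: 29.9
```

Gripped: width 11.7 mm, force 30 N. Now I tip the lid about its far edge, to 12°.

>>> {"op": "servo_tool", "data": {"plan": [[-0.005,0,-0.036,0,0.0167,0,0],[-0.011,0,-0.071,0,0.0333,0,0],[-0.018,0,-0.107,0,0.05,0,0],[-0.026,0,-0.142,0,0.0667,0,0],[-0.035,0,-0.177,0,0.0833,0,0],[-0.045,0,-0.212,0,0.1,0,0],[-0.056,0,-0.247,0,0.1167,0,0],[-0.067,0,-0.281,0,0.1333,0,0],[-0.067,0,-0.281,0,0.1333,0,0],[-0.067,0,-0.281,0,0.1333,0,0]]}}

```text
time: 7.57
tool_pos: [0.5641, -0.2242, 0.0901]
ee_rot: [3.141, -0.21, 2.749]
wrist_force: [0.1, 0.5, -2.0]
width: 0.0118
finger_force: 30.0
```

Run:
```python
from h import *
out=[]
im=robot.snapshot("side"); cv2.imwrite("pics/side5.png",im[:,:,::-1])
o=robot.get_obs(); print(o["tool_pos"],o["ee_rot"])
cv2.imwrite("pics/c5.png",cv2.resize(im[150:280,270:410],(700,650)[:2] and (646,600),interpolation=cv2.INTER_CUBIC)[:,:,::-1])
```

```text
[ 0.56390096 -0.2241316   0.090224  ] [ 3.1413834  -0.21006899  2.74930381]
```

View pics/c5.png

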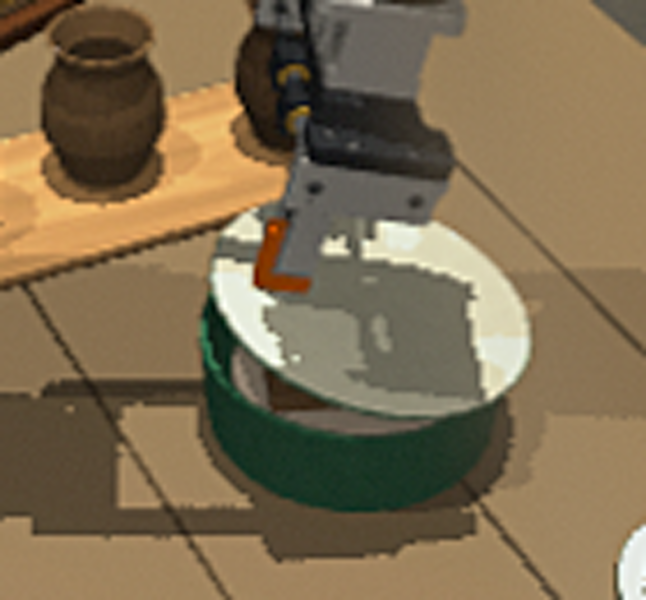

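The side view shows the grip end raised. The far edge (crop about (500,400)) still rests on the green rim, with the tile visible inside. Next: lift off, then level.

>>> {"op": "servo_tool", "data": {"plan": [[0.02,0,-0.1,0,0,0,0],[0.05,0,-0.25,0,0,0,0],[0.09,0,-0.42,0,0,0,0],[0.13,0,-0.6,0,0,0,0],[0.16,0,-0.75,0,0,0,0],[0.18,0,-0.85,0,-0.02,0,0],[0.18,0,-0.85,0,-0.045,0,0],[0.18,0,-0.85,0,-0.07,0,0],[0.18,0,-0.85,0,-0.095,0,0],[0.18,0,-0.85,0,-0.12,0,0],[0.18,0,-0.85,0,-0.1333,0,0],[0.18,0,-0.85,0,-0.1333,0,0]]}}

```text
time: 8.62
tool_pos: [0.5633, -0.2239, 0.1794]
ee_rot: [-3.142, 0.002, 2.749]
wrist_force: [1.4, -0.9, -1.4]
width: 0.0118
finger_force: 30.0
```

>>> {"op": "servo_tool", "data": {"plan": [[0.08,-0.08,0,0,0,0,0],[0.22,-0.22,0,0,0,0,0],[0.4,-0.4,0,0,0,0,0],[0.6,-0.6,0,0,0,0,0],[0.8,-0.8,0,0,0,0,0],[1,-1,0,0,0,0,0]]}}

```text
time: 9.12
tool_pos: [0.4318, -0.2791, 0.1777]
ee_rot: [-3.141, -0.001, 2.749]
wrist_force: [0.6, -0.2, -1.5]
width: 0.0117
finger_force: 30.0
```

>>> {"op": "servo_tool", "data": {"plan": [[0.2,-0.2,0.05,0,0,0,0],[0.4,-0.4,0.15,0,0,0,0],[0.55,-0.55,0.3,0,0,0,0],[0.66,-0.66,0.45,0,0,0,0],[0.74,-0.74,0.6,0,0,0,0],[0.776,-0.776,0.75,0,0,0,0],[0.776,-0.776,0.9,0,0,0,0],[0.776,-0.776,1,0,0,0,0],[0.776,-0.776,1,0,0,0,0]]}}

```text
time: 9.87
tool_pos: [0.3305, -0.3192, 0.0753]
ee_rot: [3.139, -0.005, 2.749]
wrist_force: [-0.6, 0.6, -1.8]
width: 0.0114
finger_force: 30.0
```

>>> {"op": "servo_tool", "data": {"plan": [[0,0,0.15,0,0,0,0],[0,0,0.3,0,0,0,0],[0,0,0.42,0,0,0,0],[0,0,0.5,0,0,0,0],[0,0,0.55,0,0,0,0],[0,0,0.57,0,0,0,0],[0,0,0.57,0,0,0,0],[0,0,0.57,0,0,0,0]]}}

```text
time: 10.53
tool_pos: [0.3327, -0.321, 0.0217]
ee_rot: [-3.141, 0.001, 2.749]
wrist_force: [-0.5, 1.0, -1.8]
width: 0.0116
finger_force: 30.0
```

>>> {"op": "servo_tool", "data": {"plan": [[0,0,0.01,0,0,0,0],[0,0,0.02,0,0,0,0],[0,0,0.03,0,0,0,0],[0,0,0.04,0,0,0,0],[0,0,0.05,0,0,0,0],[0,0,0.05,0,0,0,0]]}}

```text
time: 11.03
tool_pos: [0.332, -0.3203, 0.0157]
ee_rot: [3.141, -0.0, 2.749]
wrist_force: [-0.3, 0.7, -1.9]
width: 0.0121
finger_force: 30.0
```

>>> {"op": "servo_tool", "data": {"plan": [[0,0,0.01,0,0,0,0],[0,0,0.02,0,0,0,0],[0,0,0.03,0,0,0,0],[0,0,0.04,0,0,0,0],[0,0,0.04,0,0,0,0],[0,0,0.04,0,0,0,0]]}}

```text
time: 11.53
tool_pos: [0.3321, -0.3204, 0.0118]
ee_rot: [3.141, -0.0, 2.749]
wrist_force: [0.3, 0.4, -1.0]
width: 0.0118
finger_force: 30.0
```

>>> {"op": "servo_tool", "data": {"plan": [[0,0,0.01,0,0,0,0],[0,0,0.02,0,0,0,0],[0,0,0.02,0,0,0,0],[0,0,0.02,0,0,0,0]]}}

```text
time: 11.87
tool_pos: [0.3321, -0.3204, 0.0098]
ee_rot: [3.141, -0.0, 2.749]
wrist_force: [0.0, -0.0, -1.8]
width: 0.0117
finger_force: 30.0
```

>>> {"op": "servo_tool", "data": {"plan": [[0,0,0.01,0,0,0,0],[0,0,0.01,0,0,0,0],[0,0,0.01,0,0,0,0]]}}

```text
time: 12.12
tool_pos: [0.3321, -0.3204, 0.0089]
ee_rot: [3.141, -0.0, 2.749]
wrist_force: [-0.3, -0.5, -1.2]
width: 0.0118
finger_force: 30.0
```

>>> {"op": "servo_tool", "data": {"plan": [[0,0,0.01,0,0,0,0],[0,0,0.01,0,0,0,0],[0,0,0.01,0,0,0,0]]}}

```text
time: 12.37
tool_pos: [0.3323, -0.3206, 0.0085]
ee_rot: [-3.141, 0.0, 2.749]
wrist_force: [-1.4, 0.2, 3.2]
width: 0.0118
finger_force: 30.0
```

Contact: the force went from −1.5 to +3.2 N. I'll release and rise.

>>> {"op": "servo_tool", "data": {"plan": [[0,0,0,0,0,0,30],[0,0,0,0,0,0,40],[0,0,0,0,0,0,40],[0,0,0,0,0,0,40],[0,0,0,0,0,0,40],[0,0,-0.3,0,0,0,40],[0,0,-0.6,0,0,0,40],[0,0,-1,0,0,0,50]]}}

```text
time: 13.03
tool_pos: [0.3308, -0.3188, 0.1064]
ee_rot: [3.139, -0.005, 2.749]
wrist_force: [0.6, -0.9, 0.4]
width: 0.0443
finger_force: 0.0
```

>>> {"op": "servo_tool", "data": {"plan": [[0,0,-0.4,0,0,0,60],[0,0,-0.8,0,0,0,60],[0,0,-1,0,0,0,60]]}}

```text
time: 13.28
tool_pos: [0.3334, -0.322, 0.2138]
ee_rot: [-3.138, 0.008, 2.749]
wrist_force: [-1.0, -0.3, -0.4]
width: 0.0596
finger_force: 0.0
```

```bash
cat > m3.py <<'E'
from h import *
out=[]
I={}
for n in CP:
    I[n]=robot.snapshot(n); cv2.imwrite(f"pics/{n}6.png",I[n][:,:,::-1])
    for t in("lid","panel","tub"): print(n,t,[(round(d['conf'],2),[round(x,1) for x in d['extent']]) for d in robot.find_in(t,n)])
q=[proj(n,disc(.608,-.2405,.085,.06)).mean(0).astype(int) for n in CP]; l=proj("side",[[.38,-.34,0]])[0].astype(int); print(q,l)
cx,cy=q[0];a=I["top"][cy-30:cy+30,cx-40:cx+40]
cx,cy=q[1];b=I["side"][cy-40:cy+110,cx-100:cx+100]
cv2.imwrite("pics/c6.png",np.hstack([cv2.resize(a,(400,300),interpolation=cv2.INTER_CUBIC),cv2.resize(b,(400,300),interpolation=cv2.INTER_CUBIC)])[:,:,::-1])
E
python3 m3.py
```

```text
top lid [(0.74, [479.1, 214.1, 83.8, 84.4]), (0.58, [382.5, 278.1, 67.7, 62.5]), (0.57, [416.6, 161.1, 37.5, 38.9])]
top panel [(0.8, [347.1, 194.5, 63.5, 62.8])]
top tub [(0.79, [349.1, 195.8, 62.5, 62.1]), (0.74, [257.6, 254.6, 29.3, 29.2])]
side lid [(0.9, [427.5, 276.9, 56.3, 45.2]), (0.89, [426.0, 355.4, 130.2, 82.4]), (0.67, [335.6, 163.6, 31.8, 39.8]), (0.67, [264.5, 183.4, 16.0, 37.8]), (0.59, [281.1, 298.2, 84.5, 67.9])]
side panel [(0.97, [346.8, 230.1, 68.1, 64.6])]
side tub [(0.6, [348.4, 231.9, 63.8, 65.5]), (0.23, [276.6, 150.3, 15.9, 14.0])]
[array([347, 192]), array([347, 220])] [279 296]
```

View pics/c6.png

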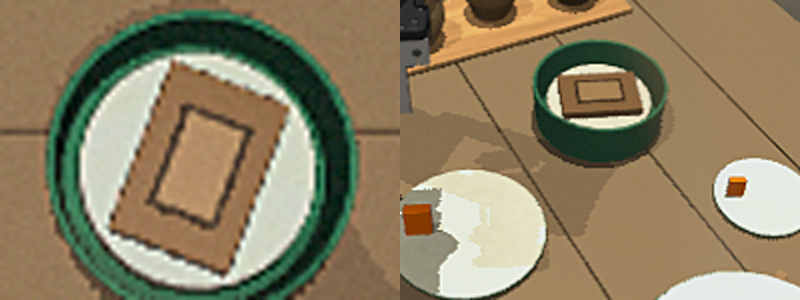

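The lid lies flat on the bench, clear of the tub (side (281,298)). In the open tub the tile and marked rectangle show at top (347,194). Next I fit the rectangle and the stamp.

```bash
cat > m4.py <<'E'
from h import *
I={n:cv2.imread(f"pics/{n}6.png")[:,:,::-1] for n in CP}
def fits(name,M,model,c,yaws,st):
    for cams in [[k] for k in M]+([list(M)] if len(M)>1 else []):
        R=[fit(model,{k:M[k] for k in cams},[*c,y],st) for y in yaws]
        for r,e in sorted(R,key=lambda t:t[1])[:2]: print(name,cams,r.round(4),round(e,3))
RO={"top":(305,155,85,80),"side":(305,185,85,85)}
# tub mouth centre: outer rim
G={}
for n,(x,y,w,h) in RO.items():
    a=I[n][y:y+h,x:x+w].astype(int)
    t=hullmask(n,disc(.607,-.2405,.078,.05),RO[n])>.5
    brown=((a[...,0]-a[...,2]>25)&t)
    dil=cv2.morphologyEx(brown.astype(np.uint8),cv2.MORPH_CLOSE,np.ones((7,7)))
    k,lab,st,_=cv2.connectedComponentsWithStats(dil); G[n]=(RO[n],(lab==1+st[1:,4].argmax()).astype(np.float32)); print(n,G[n][1].sum())
fits("tile",G,lambda q:box(q[0],q[1],q[2],.1,.07,.045,.0451),[.607,-.24],[-.6,-.3,0,.3],[.005,.005,.2])
# marked outline: dark pixels well within the tile, least-squares rectangle through unprojected points
for n,(x,y,w,h) in RO.items():
    a=cv2.cvtColor(np.ascontiguousarray(I[n]),cv2.COLOR_RGB2GRAY)[y:y+h,x:x+w].astype(np.float32)
    inn=hullmask(n,box(.607,-.24,-.33,.078,.052,.045,.0451),RO[n])>.9
    d=inn*np.clip(np.percentile(a[inn],60)-a,0,None); d[d<12]=0
    v,u=np.nonzero(d); P=unproj(n,np.c_[u+x,v+y],.045)[:,:2]; W=d[v,u]
    from scipy.optimize import least_squares
    def res(q):
        c,s=np.cos(q[2]),np.sin(q[2]);X=(P-q[:2])@np.array([[c,-s],[s,c]])
        e=np.abs(X)-[.029,.019]; sd=np.where((e>0).any(1),np.hypot(*np.maximum(e,0).T),e.max(1)); return np.abs(sd)*np.sqrt(W)
    for y0 in(-.6,-.4,-.2): 
        r=least_squares(res,[.607,-.24,y0],loss="soft_l1",f_scale=.01); print("mark",n,r.x.round(4),round(r.cost,5),len(W))
# stamp: handle, luminance independent blue ratio, both cams
RS={"top":(155,175,55,55),"side":(250,110,45,60)};B={}
J={n:cv2.imread(f"pics/{n}{0}.png")[:,:,::-1] for n in CP}
for n,(x,y,w,h) in RS.items():
    a=J[n][y:y+h,x:x+w].astype(int); m=(a[...,2]>a[...,0]-2).astype(np.uint8)&(a.max(2)<255)
    k,lab,st,_=cv2.connectedComponentsWithStats(m.astype(np.uint8)); B[n]=(RS[n],(lab==1+st[1:,4].argmax()).astype(np.float32)); print(n,st[1:,4])
fits("stamp",B,lambda q:box(q[0],q[1],q[2],.026,.020,.033,.110),[.588,.212],[-.2,.1,.3,.6],[.005,.005,.2])
# stamp top face only (bright blue)
x,y,w,h=RS["top"];a=J["top"][y:y+h,x:x+w].astype(int);m=((a[...,2]>140)&(a[...,2]>a[...,0]+50)).astype(np.float32);print(m.sum(),hullmask("top",box(.588,.212,.3,.026,.02,.11,.1101),RS["top"]).sum())
fits("topface",{"top":(RS["top"],m)},lambda q:box(q[0],q[1],q[2],.026,.020,.110,.1101),[.588,.212],[-.2,.1,.3,.6],[.005,.005,.2])
# rest yaw
a=J["top"][y:y+h,x:x+w].astype(int);hs=cv2.cvtColor(J["top"][y:y+h,x:x+w].copy(),cv2.COLOR_RGB2HSV)
E
python3 m4.py
```

```text
top 1109.0
side 1311.0
tile ['top'] [ 0.605  -0.2376 -0.3688] 0.171
tile ['top'] [ 0.6044 -0.2377 -0.3785] 0.172
tile ['side'] [ 0.6019 -0.2578 -0.3444] 0.4
tile ['side'] [ 0.6038 -0.253  -0.0123] 0.403
tile ['top', 'side'] [ 0.6045 -0.2383 -0.3595] 0.608
tile ['top', 'side'] [ 0.6041 -0.2385 -0.3536] 0.608
mark top [ 0.6062 -0.2391 -0.3555] 0.03136 285
mark top [ 0.6062 -0.2391 -0.3555] 0.03136 285
mark top [ 0.6062 -0.2391 -0.3555] 0.03136 285
mark side [ 0.6056 -0.2411 -0.3615] 0.0237 229
mark side [ 0.6056 -0.2411 -0.3615] 0.0237 229
mark side [ 0.6056 -0.2411 -0.3615] 0.0237 229
top [80  7 14]
side [208]
stamp ['top'] [0.5885 0.2182 1.1692] 1.245
stamp ['top'] [ 0.5898  0.2192 -0.3433] 1.292
stamp ['side'] [0.5873 0.2084 0.8166] 0.092
stamp ['side'] [0.5877 0.2094 0.818 ] 0.093
stamp ['top', 'side'] [ 0.5893  0.2154 -0.3125] 1.461
stamp ['top', 'side'] [ 0.5896  0.2159 -0.3759] 1.466
60.0 80.25
topface ['top'] [0.5874 0.2127 0.3073] 0.319
topface ['top'] [0.5873 0.2128 0.2704] 0.326
```

>>> {"op": "servo_tool", "data": {"plan": [[-0.4,0.99,0,0,0,0,60],[-0.4,0.99,0,0,0,0,60],[-0.4,0.99,0,0,0,0,60]]}}

```text
time: 13.93
tool_pos: [0.408, -0.2419, 0.2062]
ee_rot: [3.139, -0.002, 2.75]
wrist_force: [0.3, 0.3, -0.2]
width: 0.0601
finger_force: 0.0
```

Rectangle: (0.606, −0.240), yaw −0.36. Stamp: (0.5875, 0.211), yaw about 0.30. Going over to the stamp at height.

>>> {"op": "servo_tool", "data": {"plan": [[0.015,0.98,0,0,0,0,60],[0.015,0.98,0,0,0,0,60],[0.015,0.98,0,0,0,0,60]]}}

```text
time: 14.18
tool_pos: [0.4437, -0.1487, 0.2063]
ee_rot: [3.139, -0.003, 2.753]
wrist_force: [-0.3, -0.8, -0.4]
width: 0.0603
finger_force: 0.0
```

>>> {"op": "servo_tool", "data": {"plan": [[0.015,0.98,0,0,0,0,60],[0.015,0.98,0,0,0,0,60],[0.015,0.98,0,0,0,0,60]]}}

```text
time: 14.43
tool_pos: [0.4795, -0.0576, 0.2062]
ee_rot: [3.139, -0.003, 2.753]
wrist_force: [-0.9, -0.4, -0.4]
width: 0.06
finger_force: 0.0
```

>>> {"op": "servo_tool", "data": {"plan": [[0.015,0.98,0,0,0,0,60],[0.015,0.98,0,0,0,0,60],[0.015,0.98,0,0,0,0,60]]}}

```text
time: 14.68
tool_pos: [0.5154, 0.0335, 0.2059]
ee_rot: [3.14, -0.004, 2.753]
wrist_force: [-0.4, -0.7, 0.1]
width: 0.0598
finger_force: 0.0
```

>>> {"op": "servo_tool", "data": {"plan": [[0.015,0.98,0,0,0,0,60],[0.015,0.98,0,0,0,0,60],[0.015,0.98,0,0,0,0,60]]}}

```text
time: 14.93
tool_pos: [0.5514, 0.1246, 0.2055]
ee_rot: [3.141, -0.004, 2.753]
wrist_force: [-0.4, -0.4, -0.3]
width: 0.0602
finger_force: 0.0
```

>>> {"op": "servo_tool", "data": {"plan": [[0.015,0.98,0,0,0,-0.08,60],[0.015,0.98,0,0,0,-0.15,60],[0.015,0.98,0,0,0,-0.22,60],[0.015,0.98,0,0,0,-0.29,60],[0.015,0.98,0,0,0,-0.36,60],[0.015,0.98,0,0,0,-0.42,60],[0.015,0.98,0,0,0,-0.439,60],[0.015,0.98,0,0,0,-0.439,60],[0.015,0.98,0,0,0,-0.439,60]]}}

```text
time: 15.68
tool_pos: [0.587, 0.2109, 0.2067]
ee_rot: [-3.142, -0.002, -2.846]
wrist_force: [0.5, 0.7, -0.6]
width: 0.0599
finger_force: 0.0
```

Run:
```python
from bench import robot
o=robot.get_obs();print(o["tool_pos"].round(4),o["ee_rot"].round(3))
```

```text
[0.587  0.2109 0.2067] [-3.142e+00 -2.000e-03 -2.846e+00]
```

>>> {"op": "servo_tool", "data": {"plan": [[0,0,0.2,0,0,0,60],[0,0,0.5,0,0,0,60],[0,0,0.8,0,0,0,60],[0,0,0.95,0,0,0,60]]}}

```text
time: 16.02
tool_pos: [0.5851, 0.2104, 0.1081]
ee_rot: [3.141, -0.007, -2.846]
wrist_force: [-0.7, -1.3, -1.1]
width: 0.0599
finger_force: 0.0
```

>>> {"op": "servo_tool", "data": {"plan": [[0,0,0.15,0,0,0,60],[0,0,0.3,0,0,0,60],[0,0,0.45,0,0,0,60],[0,0,0.55,0,0,0,60],[0,0,0.6,0,0,0,50],[0,0,0.6,0,0,0,40],[0,0,0.6,0,0,0,35],[0,0,0.6,0,0,0,30]]}}

```text
time: 16.68
tool_pos: [0.5882, 0.2115, 0.0542]
ee_rot: [-3.142, 0.002, -2.845]
wrist_force: [0.0, -0.3, -0.6]
width: 0.0366
finger_force: 0.0
```

>>> {"op": "servo_tool", "data": {"plan": [[0,0,0,0,0,0,26],[0,0,0,0,0,0,23],[0,0,0,0,0,0,20],[0,0,0,0,0,0,10],[0,0,0,0,0,0,0],[0,0,0,0,0,0,0],[0,0,0,0,0,0,0],[0,0,0,0,0,0,0]]}}

```text
time: 17.35
tool_pos: [0.5878, 0.2116, 0.0537]
ee_rot: [3.141, 0.001, -2.844]
wrist_force: [-0.1, -0.3, 3.4]
width: 0.0203
finger_force: 29.8
```

Run:
```python
from bench import robot
o=robot.get_obs();print(o["tool_pos"].round(4),o["ee_rot"].round(4),o["width"],o["wrist_force"])
```

```text
[0.5878 0.2116 0.0537] [ 3.1414e+00  1.2000e-03 -2.8443e+00] 0.020342798542088095 [-0.12361983 -0.27707638  3.37762066]
```

Gripped at width 20.3 mm, so across the right faces. Lifting and carrying over.

>>> {"op": "servo_tool", "data": {"plan": [[0,0,-0.05,0,0,0,0],[0,0,-0.15,0,0,0,0],[0,0,-0.3,0,0,0,0],[0,0,-0.5,0,0,0,0],[0,0,-0.75,0,0,0,0],[0,0,-1,0,0,0,0]]}}

```text
time: 17.85
tool_pos: [0.5867, 0.2109, 0.1531]
ee_rot: [-3.142, -0.003, -2.845]
wrist_force: [0.7, -0.5, -1.0]
width: 0.0198
finger_force: 29.8
```

>>> {"op": "servo_tool", "data": {"plan": [[0,0,-0.25,0,0,0,0],[0,0,-0.45,0,0,0,0],[0,0,-0.6,0,0,0,0],[0,0,-0.6,0,0,0,0]]}}

```text
time: 18.18
tool_pos: [0.5891, 0.2116, 0.2179]
ee_rot: [-3.141, 0.008, -2.845]
wrist_force: [-0.5, 0.3, -1.4]
width: 0.02
finger_force: 29.8
```

>>> {"op": "servo_tool", "data": {"plan": [[0.02,-0.08,0,0,0,0,0],[0.06,-0.22,0,0,0,0,0],[0.11,-0.42,0,0,0,0,0],[0.17,-0.65,0,0,0,0,0],[0.23,-0.874,0,0,0,0,0]]}}

```text
time: 18.6
tool_pos: [0.5898, 0.1187, 0.2103]
ee_rot: [3.142, -0.005, -2.845]
wrist_force: [-0.6, -0.3, -0.8]
width: 0.0198
finger_force: 29.8
```

>>> {"op": "servo_tool", "data": {"plan": [[0.06,-0.22,0,0,0,0,0],[0.115,-0.44,0,0,0,0,0],[0.17,-0.66,0,0,0,0,0],[0.23,-0.874,0,0,0,0,0]]}}

```text
time: 18.93
tool_pos: [0.5932, 0.028, 0.2104]
ee_rot: [3.141, -0.004, -2.846]
wrist_force: [-0.4, -0.3, -2.1]
width: 0.0201
finger_force: 29.8
```

>>> {"op": "servo_tool", "data": {"plan": [[0.06,-0.22,0,0,0,0,0],[0.115,-0.44,0,0,0,0,0],[0.17,-0.66,0,0,0,0,0],[0.23,-0.874,0,0,0,0,0]]}}

```text
time: 19.27
tool_pos: [0.5966, -0.0621, 0.2104]
ee_rot: [3.14, -0.004, -2.846]
wrist_force: [0.9, 0.1, -1.8]
width: 0.0199
finger_force: 29.8
```

>>> {"op": "servo_tool", "data": {"plan": [[0.06,-0.22,0,0,0,0,0],[0.115,-0.44,0,0,0,0,0],[0.17,-0.66,0,0,0,0,0],[0.23,-0.874,0,0,0,0,0]]}}

```text
time: 19.6
tool_pos: [0.6, -0.1522, 0.2103]
ee_rot: [3.139, -0.004, -2.846]
wrist_force: [0.9, 0.6, -1.9]
width: 0.0202
finger_force: 29.8
```

>>> {"op": "servo_tool", "data": {"plan": [[0.06,-0.22,0,0,0,0.03,0],[0.115,-0.44,0,0,0,0.07,0],[0.17,-0.66,0,0,0,0.12,0],[0.21,-0.8,0,0,0,0.17,0],[0.23,-0.874,0,0,0,0.22,0],[0.23,-0.874,0,0,0,0.27,0],[0.23,-0.874,0,0,0,0.32,0],[0.23,-0.874,0,0,0,0.37,0],[0.23,-0.874,0,0,0,0.4,0],[0.23,-0.874,0,0,0,0.417,0],[0.23,-0.874,0,0,0,0.417,0],[0.23,-0.874,0,0,0,0.417,0]]}}

```text
time: 20.6
tool_pos: [0.6041, -0.2409, 0.2109]
ee_rot: [3.142, -0.004, 2.783]
wrist_force: [-0.6, 1.1, -2.5]
width: 0.0201
finger_force: 29.8
```

Run:
```python
from h import *
o=robot.get_obs();p=o["tool_pos"];print(o["time"],p.round(4),o["ee_rot"].round(4),o["width"])
face=p[2]-.0537+.015; ya=o["ee_rot"][2]+np.pi
im=robot.snapshot("side");cv2.imwrite("pics/side7.png",im[:,:,::-1])
c=proj("side",[[p[0],p[1],face+.05]])[0].astype(int);roi=(int(c[0]-35),int(c[1]-40),70,80);x,y,w,h=roi
a=im[y:y+h,x:x+w].astype(int)
b=((a[...,2]>a[...,0]+8)&(a[...,2]>a[...,1]+5)).astype(np.uint8)
print("blue",b.sum(),"face z",face)
# foot silhouette: wood/brass = warm bright pixels below the handle against the scene: print crop for view with the expected outline
k=8;A=cv2.resize(im[y:y+h,x:x+w],(w*k,h*k),interpolation=cv2.INTER_CUBIC).copy()
def seg(P,cc):
    q=((proj("side",P)-[x-.5,y-.5])*k).astype(np.int32);cv2.polylines(A,[q],False,cc,1)
f=box(p[0],p[1],ya,.048,.028,face,face+.018);seg(f[[0,2,6,4,0]],(255,0,0));seg(f[[1,3,7,5,1]],(255,0,0))
cv2.imwrite("pics/c7.png",A[:600,:,::-1])
```

```text
20.6 [ 0.6041 -0.2409  0.2109] [ 3.1416 -0.0036  2.7834] 0.020135164581864876
blue 224 face z 0.17223957145027607
```

View pics/c7.png

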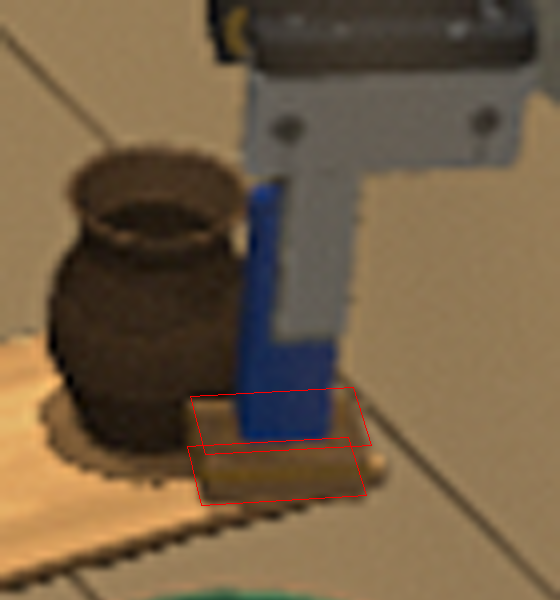

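The stamp hangs upright with its foot at crop (190–375, 400–500), about where predicted. I'll check its offset along its long side numerically.

```bash
cat > m5.py <<'E'
from h import *
import sys
im=robot.snapshot("side");o=robot.get_obs();p=o["tool_pos"];face=p[2]-.0537+.015;ya=o["ee_rot"][2]+np.pi
d=np.array([np.cos(ya),np.sin(ya)])
print(o["time"],p.round(4),o["ee_rot"].round(4),"face",face.round(4))
c=proj("side",[[*p[:2],face+.03]])[0].astype(int);roi=(int(c[0]-25),int(c[1]-20),50,40);x,y,w,h=roi
a=im[y:y+h,x:x+w].astype(int);b=((a[...,2]>a[...,0]+8)&(a[...,2]>a[...,1]+5))
r0,r1=proj("side",[[*p[:2],face+.042],[*p[:2],face+.026]])[:,1]
rows=np.arange(int(r0)-y,int(r1)-y+1)
for off in np.arange(-.006,.0061,.002):
    m=hullmask("side",box(*(p[:2]+off*d),ya,.026,.02,face+.018,face+.095),roi)
    print(off.round(3),[ (round(float((np.arange(w)*M[r]).sum()/M[r].sum()),2)) for M in(m,b.astype(float)) for r in rows[::2]])
E
python3 m5.py
```

```text
20.7 [ 0.6046 -0.2407  0.2118] [ 3.1416e+00 -2.1000e-03  2.7836e+00] face 0.1731
-0.006 [22.8, 22.67, 22.51, 25.5, 25.5, 25.0]
-0.004 [23.68, 23.54, 23.38, 25.5, 25.5, 25.0]
-0.002 [24.61, 24.46, 24.29, 25.5, 25.5, 25.0]
0.0 [25.48, 25.33, 25.16, 25.5, 25.5, 25.0]
0.002 [26.36, 26.21, 26.02, 25.5, 25.5, 25.0]
0.004 [27.19, 27.02, 26.83, 25.5, 25.5, 25.0]
0.006 [28.09, 27.89, 27.72, 25.5, 25.5, 25.0]
```

Zero offset. Descend to within a few centimetres, then fine-tune.

>>> {"op": "servo_tool", "data": {"plan": [[0,0,0.05,0,0,0,0],[0,0,0.2,0,0,0,0],[0,0,0.4,0,0,0,0],[0,0,0.6,0,0,0,0],[0,0,0.78,0,0,0,0],[0,0,0.88,0,0,0,0],[0,0,0.92,0,0,0,0],[0,0,0.92,0,0,0,0],[0,0,0.92,0,0,0,0],[0,0,0.92,0,0,0,0],[0,0,0.92,0,0,0,0]]}}

```text
time: 21.62
tool_pos: [0.6063, -0.2406, 0.1228]
ee_rot: [-3.141, 0.003, 2.784]
wrist_force: [-0.0, -0.3, -1.8]
width: 0.02
finger_force: 29.8
```

```bash
python3 m5.py
```

```text
21.6667 [ 0.6061 -0.2406  0.1225] [-3.1414e+00  2.6000e-03  2.7838e+00] face 0.0838
-0.006 [23.16, 23.0, 22.87, 26.0, 25.5, 25.5]
-0.004 [23.97, 23.82, 23.68, 26.0, 25.5, 25.5]
-0.002 [24.82, 24.65, 24.5, 26.0, 25.5, 25.5]
0.0 [25.59, 25.44, 25.28, 26.0, 25.5, 25.5]
0.002 [26.43, 26.26, 26.11, 26.0, 25.5, 25.5]
0.004 [27.24, 27.07, 26.93, 26.0, 25.5, 25.5]
0.006 [28.02, 27.86, 27.69, 26.0, 25.5, 25.5]
```

>>> {"op": "servo_tool", "data": {"plan": [[0,0.007,0.05,0,0,0,0],[0,0.007,0.1,0,0,0,0],[0,0.007,0.16,0,0,0,0],[0,0.007,0.22,0,0,0,0],[0,0.007,0.26,0,0,0,0],[0,0.007,0.28,0,0,0,0],[0,0.007,0.28,0,0,0,0],[0,0.007,0.28,0,0,0,0],[0,0.007,0.28,0,0,0,0],[0,0.007,0.28,0,0,0,0]]}}

```text
time: 22.5
tool_pos: [0.606, -0.2397, 0.0935]
ee_rot: [3.142, 0.001, 2.784]
wrist_force: [0.1, 0.2, -0.7]
width: 0.0201
finger_force: 29.8
```

>>> {"op": "servo_tool", "data": {"plan": [[0,0,0,0,0,0,0],[0,0,0,0,0,0,0],[0,0,0,0,0,0,0],[0,0,0,0,0,0,0],[0,0,0,0,0,0,0],[0,0,0,0,0,0,0]]}}

```text
time: 23.0
tool_pos: [0.6057, -0.2395, 0.0929]
ee_rot: [3.142, -0.0, 2.784]
wrist_force: [0.1, 0.1, -1.7]
width: 0.0201
finger_force: 29.8
```

```bash
python3 m5.py
python3 - <<'E'
from h import *
for n in CP:
    im=robot.snapshot(n);cv2.imwrite(f"pics/{n}8.png",im[:,:,::-1])
    for t in("pot0","lid"): print(n,t,[(round(d['conf'],2),[round(x) for x in d['extent']]) for d in robot.find_in(t,n)])
# outline of the foot in the side view: warm pixels vs prediction (stamp on tile)
E
```

```text
23.05 [ 0.6057 -0.2396  0.093 ] [3.1415 0.     2.7837] face 0.0543
-0.006 [23.08, 22.94, 22.79, 25.71, 25.5, 25.5]
-0.004 [23.89, 23.76, 23.61, 25.71, 25.5, 25.5]
-0.002 [24.7, 24.57, 24.4, 25.71, 25.5, 25.5]
0.0 [25.48, 25.31, 25.17, 25.71, 25.5, 25.5]
0.002 [26.3, 26.15, 26.0, 25.71, 25.5, 25.5]
0.004 [27.1, 26.94, 26.8, 25.71, 25.5, 25.5]
0.006 [27.88, 27.72, 27.56, 25.71, 25.5, 25.5]
top pot0 [(0.97, [260, 256, 30, 27]), (0.7, [254, 207, 30, 25]), (0.56, [263, 161, 28, 31])]
top lid [(0.8, [382, 278, 67, 64]), (0.73, [419, 159, 35, 37]), (0.69, [480, 217, 83, 86]), (0.36, [346, 198, 54, 52])]
side pot0 [(0.79, [294, 172, 30, 39]), (0.79, [255, 182, 29, 40]), (0.62, [332, 162, 22, 39])]
side lid [(0.77, [430, 278, 56, 40]), (0.58, [425, 357, 129, 82])]
```

>>> {"op": "servo_tool", "data": {"plan": [[-0.003,0,-0.007,0,0,0,0],[-0.003,0,-0.007,0,0,0,0],[-0.003,0,-0.007,0,0,0,0],[-0.003,0,-0.007,0,0,0,0],[-0.003,0,-0.007,0,0,0,0],[-0.003,0,-0.007,0,0,0,0]]}}

```text
time: 23.85
tool_pos: [0.606, -0.2397, 0.0936]
ee_rot: [3.141, 0.0, 2.784]
wrist_force: [0.5, 0.0, -1.0]
width: 0.0198
finger_force: 29.8
```

```bash
python3 -c "
from bench import robot
o=robot.get_obs();print(o['tool_pos'],o['width']);print(robot.close_job())"
```

```text
[ 0.60597044 -0.23965333  0.09362234] 0.01975050847714894
the job is handed in; nothing more can be done
None
```

I handed the job in at about 24 s: the lid lies flat on the bench clear of the tub, the pots look unmoved in the last pictures, and the stamp is held upright about 1 cm above the marked rectangle, centred and aligned to within about 2 mm by my measurements (no verdict was returned).

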